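# Lock a carving holder onto its bench ball mount

## Task

Set the red carving holder up for carving: swing its locking handle well up, carry the holder by its wooden blank and lower it gently (no dropping, no ramming) over the steel ball of the green bench mount until it sits level on the flange, and let go with the handle still up. Then press the handle all the way down to lock it, leave the holder standing there untouched, and do not disturb the other things on the bench.

Things in the scene. Friction and masses are not known exactly. Their poses are not given: they have to be found in the camera images.
- coupler: Loose red steel carving holder, about 0.8 kg with handle (varies by a fifth), standing flat on the bench at first. Origin: its flat underside, below the socket; z up, nose to -x, tail to +x. Socket housing 56 x 56 x 52 mm high about the origin, open below. Tail foot x = 28 to 85 mm, 42 wide, 16 high, carrying the wooden blank. Centre of mass near x = +22 mm
- socket (a point): Centre of the holder's socket, 26 mm above its underside origin: the ball's centre lies here when fully seated (underside resting on the mount's flange). Cavity 42 mm wide, 47 mm deep, for a 40 mm ball, with a slot in the nose wall for the handle's hook. Axes as the holder's
- blank (a point): Grip point on the pale upright wooden carving blank on the holder's tail, at x = +49, z = +86 mm from the holder's origin. Blank: 26 mm along x, 28 mm along y, from z = 16 to 112 mm. Axes as the holder's. Off the centre of mass: grip firmly, about 50 N
- handle (a joint): Locking handle, rad: 0 = down, 1.1 = fully up. Hinge at point hinge. Flat steel strap 16 mm wide, 8 mm thick; down, it lies over the housing along the holder's x, top at z = 62 mm, free end at x = -65 mm (95 mm from the hinge). Up, it leans over the nose: push its tail-side face. Stays where left: friction 0.1 N m, 1 to 2 N at the tab; on the ball, 5 to 15 N home; 35 N would bend it
- hinge (a point): Hinge axis of the handle, at x = +30, z = +56 mm from the holder's origin, along the holder's y. Axes as the holder's. A hook hangs from the strap 60 to 72 mm from this axis, 52 mm down, and reaches under the ball when down: with the handle down the socket cannot go over the ball, and the handle cannot go fully down unless the ball is fully in
- tab (a point): Centre of the top face of the handle's black end tab (22 mm long, overhanging the nose): 84 mm from the hinge axis along the strap, 6 mm above its line. Moves and tilts with the handle; axes as the holder's when down
- mount: Ball mount, fixed to the bench. Green foot plate 110 x 90 x 12 mm with collar, a steel screw stem, a dark round flange (84 mm diameter), a 16 mm neck and a 40 mm steel ball. Origin: on the bench, under the ball. Stem height differs each time and is NOT measured: flange top 44 to 74 mm above the bench, ball centre always 26 mm higher. It does not give; ramming it with 40 N damages it
- chisel: bystander: bench chisel with dark wooden handle, 255 mm
- gouge: bystander: narrow chisel with dark wooden handle, 255 mm
- mallet: bystander: wooden mallet lying down, 300 mm, head 55 mm high
- offcut: bystander: pale wood offcut 150 x 60 x 35 mm
- wax: bystander: brass wax tin with a white lid, 64 mm diameter, 35 mm high
- glue: bystander: yellow glue bottle, 150 mm high
- blank2: bystander: spare carving blank lying down, 100 x 28 x 26 mm
Mind the look-alikes: they are no part of the job. Several things have the shape of the coupler; the one meant has the colours described above.

How it is judged:
By the outcome, as a careful person would: the job done as asked, in the order asked, and still so for the second after the job is handed in, with the robot touching nothing.
It also fails if it takes over 72 s, if anything falls off the work surface, if the arm or the gripper's body presses on something with over 40 N, if the wrist force passes 120 N, or if a joint passes its speed limit or range.

## Robot

A 6-joint arm with a two-finger parallel gripper is mounted at the origin on the work surface. World frame = base frame: x ahead of the robot, y to its left, z up, the work surface at z = 0. Lengths are in mm, angles in degrees, forces in N, time in s.
With the tool pointing down it reaches from about 350 to 850 mm from the base axis. Payload 8.1 kg.
Tool frame: the origin (TCP) lies on the centre line of the jaws, within the pads' length; the fingertips stand 19 mm ahead of it and the grasp point (between the pads) is the TCP; z points along the fingers, y is the line along which they close (so a half turn about z gives the same grasp; the last joint's range is limited). The gripper opens to 85 mm and grips with 20 to 120 N. Pads are 22 mm wide; open, the fingers measure 114 mm over their backs; the gripper's body (76 mm by 85 mm) begins 54 mm behind the grasp point. The pads swing forward as they close: fully open they stand 13 mm farther back than shut.
Start: joints at [-77.2, 7.471, 85.268, -0, 87.261, -4.893], TCP at [182.37, -571.618, 250.292] pointing down, gripper open.
Joint ranges: [-169.43, 169.43], [-51.17, 129.36], [1.28, 143.12], [-76.62, 256.62], [0, 156.53], [-152.29, 152.29]. Speed limits (degrees/s): [136.94, 136.94, 159.86, 180, 180, 180].

## Interface

Orientations are given as [roll, pitch, yaw] about the fixed x, y, z axes, in that order (R = Rz(yaw) Ry(pitch) Rx(roll)).
In Python, from bench import r gives the robot as it stands. The module is installed in compiled form; this text tells all that it offers.
- The arm moves only by the tool servo_tool, never from a script. Its arguments are lists of equal length, an entry for each row: "fingers": the finger opening in m, from 0 to 0.0854; "linear": the shift along the tool's x, y, z in m, a list of three; "rotation": the turn, a rotation vector about the tool's x, y, z in degrees, a list of three. A call has 1 to 10 rows; each row is the pose to reach, as a shift and turn from the pose commanded when the call began, along the tool's axes at that moment; what a row does not reach only later rows make up. A row lasts 1/10 s, in which the tool goes at most 50 mm and 8.59 degrees, less where a joint would pass 70% of its speed; a pose out of reach is approached as far as the arm can. A call with a gripper value outside its range is refused whole. The fingers move at their own pace and stop on an object; "force" is the grip in N (left out, the last holds). Time passes only in rows, so rows that repeat a pose let the fingers close. It gives the time, the measured TCP pose, the force, the opening and the grip force at its end, in the units of the state.
- r.sense(): the state, without advancing time (a new reading comes with each control period).
- r.snapshot(name): name is "scene" or "top"; returns a dict with "frame" (480x640x3 uint8, red, green, blue), "fx", "fy", "cx", "cy" (pixels), "camera_from_world" (4x4, takes a point from world to camera coordinates). Camera axes: x right, y up, looking along -z (the intrinsics and any distortion apply to the point x, -y, -z); pixel columns grow to the right and rows downward; lengths in mm; the calibration is good to about 2 mm. A picture is of the moment at which its call begins. There is no depth.
- r.hand_in(): hands the job in; it is judged then, once.
The state is a dict: "time": time; "joint_pos": joint angles; "qd": joint speeds; "joint_efforts": joint torques, N m; "tool_pos": TCP position; "tcp_rot": TCP orientation; "ft_force": force on the tool from outside, world axes, zero at the start; "wrist_torque": the same for the moment, N m; "finger_gap": finger opening in mm; "grip_force": force on a finger pad.
Only numpy, scipy, OpenCV 4.12 (cv2) and the standard library are available. Lean on these libraries where they do the work, as an engineer would, in place of code of your own. Each camera call takes 0.05 s, during which the arm holds its last target. There are 200 camera calls.

## Working session

There is one attempt and no reset: what is moved stays moved. The work goes in short steps, Python scripts to look and compute and a tool call to move; the robot and the scene stay as the last step left them, time stands still between calls to the robot, and variables do not carry over. Pictures are saved under pics/ and viewed, at most 10 in all, crops included, and the job is handed in when it is done.

Besides the shell and the picture viewer there is one more tool, called after ">>>" as name(argument=value, ...) on one line, values as JSON. servo_tool: Moves the arm, as the interface text tells. Its arguments: {"type":"object","properties":{"fingers":{"type":"array","items":{"type":"number"}},"linear":{"type":"array","items":{"type":"array","items":{"type":"number"}}},"rotation":{"type":"array","items":{"type":"array","items":{"type":"number"}}},"force":{"type":"number"}},"required":["fingers","linear","rotation"]}

```bash
mkdir -p pics
cat > h.py <<'E'
import numpy as np, cv2
from bench import r
from scipy.spatial.transform import Rotation as Ro
def snap(n,f):
    s=r.snapshot(n); cv2.imwrite('pics/'+f+'.png',s['frame'][:,:,::-1]); 
    np.savez('pics/'+f+'.npz',**{k:s[k] for k in s}); return s
def ray(s,u,v):
    T=np.array(s['camera_from_world']);R=T[:3,:3];c=-R.T@T[:3,3]
    d=R.T@np.array([(u-s['cx'])/s['fx'],-(v-s['cy'])/s['fy'],-1]);return c,d
def onz(s,u,v,z):
    c,d=ray(s,u,v);return c+d*(z-c[2])/d[2]
def proj(s,p):
    T=np.array(s['camera_from_world']);q=T[:3,:3]@np.array(p)+T[:3,3]
    return s['cx']+s['fx']*q[0]/-q[2], s['cy']+s['fy']*q[1]/q[2]
def tri(a,b):
    A=0;B=0
    for c,d in (a,b):
        d=d/np.linalg.norm(d);M=np.eye(3)-np.outer(d,d);A=A+M;B=B+M@c
    return np.linalg.solve(A,B)
def ld(f): return {k:v for k,v in np.load('pics/'+f+'.npz').items()}
E
python3 - <<'E'
from h import *
for n in('scene','top'):
    s=snap(n,n+'0');print({k:s[k] for k in s if k!='frame'})
print(r.sense())
E
```

```text
{'fx': 491.0051102406633, 'fy': 491.0051102406633, 'cx': 318.0931954004168, 'cy': 238.57448059198612, 'camera_from_world': array([[-8.88003246e-01,  4.59804733e-01,  5.46289731e-03,
         5.00021392e+02],
       [-2.86478304e-01, -5.62479331e-01,  7.75594729e-01,
         7.79527769e+01],
       [ 3.59694894e-01,  6.87165635e-01,  6.31207551e-01,
        -1.40895933e+03],
       [ 0.00000000e+00,  0.00000000e+00,  0.00000000e+00,
         1.00000000e+00]])}
{'fx': 486.51142262929125, 'fy': 486.51142262929125, 'cx': 331.74255631206086, 'cy': 234.3173665740696, 'camera_from_world': array([[ 2.52094104e-02, -9.99682166e-01, -2.30928302e-04,
        -1.89747647e+01],
       [ 9.97540802e-01,  2.51402976e-02,  6.54241079e-02,
        -5.49897633e+02],
       [-6.53975083e-02, -1.87966359e-03,  9.97857521e-01,
        -1.32864150e+03],
       [ 0.00000000e+00,  0.00000000e+00,  0.00000000e+00,
         1.00000000e+00]])}
{'time': 0.1, 'joint_pos': array([-7.72001745e+01,  7.51223333e+00,  8.53236783e+01,  9.68884366e-05,
        8.72612821e+01, -4.89383051e+00]), 'qd': array([ 0.06789639, -0.13773139, -0.06540461, -0.1703731 ,  0.02095897,
        0.02710031]), 'joint_efforts': array([ 1.99815928e-03, -5.70948672e+01, -5.01943874e+01, -6.97705514e-05,
        8.16082262e-03,  5.95499500e-05]), 'tool_pos': array([ 182.26698954, -571.15608261,  249.32803981]), 'tcp_rot': array([-1.79903169e+02, -8.38797601e-03,  1.76936442e+01]), 'ft_force': array([-0.05211536, -0.27796883, -0.06311524]), 'wrist_torque': array([ 0.04326187, -0.0070381 , -0.03739585]), 'grip_force': 0.0, 'finger_gap': 85.64299574704303}
```

View pics/scene0.png

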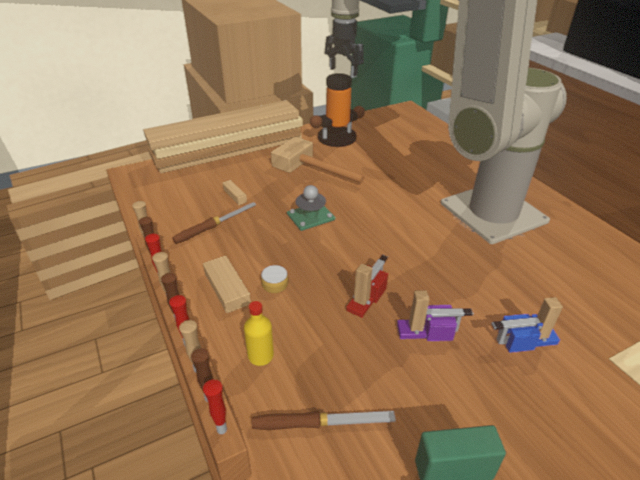

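View pics/top0.png

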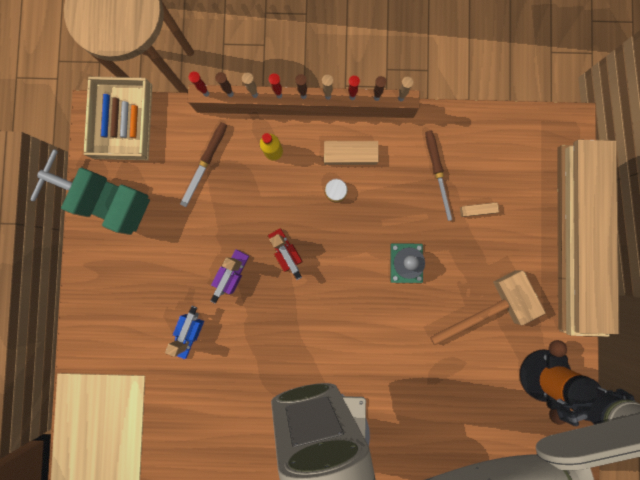

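The red holder is at top (285,253) and scene (370,285). The mount is at top (408,263) and scene (311,205). I'll enlarge both views of each.

Run:
```python
from h import *
a=cv2.imread('pics/scene0.png');b=cv2.imread('pics/top0.png')
f=lambda i,x,y,w=64,h=48:cv2.resize(i[y:y+2*h,x:x+2*w][:h*2],(400,300),interpolation=cv2.INTER_CUBIC)
# windows 80x60 ->x5
g=lambda i,x,y:cv2.resize(i[y:y+60,x:x+80],(400,300),interpolation=cv2.INTER_CUBIC)
cv2.imwrite('pics/c0.png',np.vstack([np.hstack([g(a,330,255),g(b,245,225)]),np.hstack([g(a,270,175),g(b,370,233)])]))
```

```text
(no output)
```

View pics/c0.png

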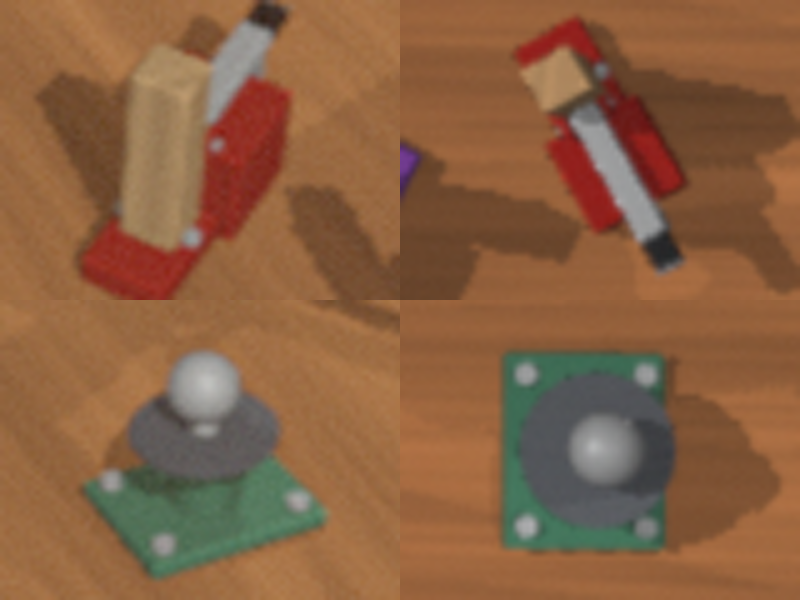

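Run:
```python
from h import *
S=ld('scene0');T=ld('top0')
t=lambda a,b:tri(ray(S,*a),ray(T,*b)).round(1)
print('tab',t((383.6,258),(297.4,275)))
print('blanktop',t((364.4,267.4),(275.6,241)))
print('ball',t((310.8,192.2),(411.2,263)))
g=lambda u,v,z:onz(T,245+(u-400)/5,225+v/5,z)[:2].round(1)
print('tailcorners',g(515,50,16),g(580,18,16))
print('nose corners',g(685,185,52),g(605,230,52),'back corners',g(548,148,52),g(635,98,52))
print('blank top ctr',g(553,80,112))
print('strap',g(662,250,60),g(590,120,60))
```

```text
tab [435.3  84.3  62.6]
blanktop [523.3 138.4 113.3]
ball [ 475.2 -215.4   81.4]
tailcorners [544.  171.5] [562.7 136. ]
nose corners [471.4  72.9] [446.2 115.1] back corners [489.4 147.1] [517.5 101.2]
blank top ctr [523.2 138.6]
strap [436.4  83.6] [504.8 124.2]
```

```bash
cat >> h.py <<'E'
Z=lambda yaw:Ro.from_euler('xyz',[180,0,yaw],degrees=True)
def mv(p0,yaw0,p1,yaw1):
    R=Z(yaw0);l=R.inv().apply(np.array(p1,float)-p0)/1000
    print('lin',l.round(4),'rot',(R.inv()*Z(yaw1)).as_rotvec(degrees=True).round(2))
E
python3 - <<'E'
from h import *
mv((182.37,-571.6,250.3),17.7,(420,-180,240),32)
mv((420,-180,240),32,(432.5,82,130),32)
E
```

```text
lin [ 0.3454 -0.3008  0.0103] rot [  0.    0.  -14.3]
lin [ 0.1494 -0.2156  0.11  ] rot [0. 0. 0.]
```

>>> servo_tool(fingers=[0.0854,0.0854,0.0854,0.0854,0.0854,0.0854,0.05,0.05,0.05,0.05], linear=[[0.04,-0.035,0.001],[0.08,-0.07,0.0025],[0.12,-0.105,0.004],[0.16,-0.14,0.005],[0.195,-0.17,0.006],[0.23,-0.2,0.007],[0.265,-0.23,0.008],[0.3,-0.26,0.009],[0.33,-0.285,0.01],[0.3454,-0.3008,0.0103]], rotation=[[0,0,-2],[0,0,-4],[0,0,-6],[0,0,-8],[0,0,-10],[0,0,-12],[0,0,-14.3],[0,0,-14.3],[0,0,-14.3],[0,0,-14.3]])

```text
time: 1.1
tool_pos: [421.0, -177.3, 239.6]
tcp_rot: [-180.0, -0.0, 32.1]
ft_force: [-0.7, -1.0, 0.1]
finger_gap: 49.8
grip_force: 0.0
```

>>> servo_tool(fingers=[0.05,0.05,0.05,0.05,0.05,0.05,0.05,0.05,0.05,0.05], linear=[[0.02,-0.028,0.015],[0.04,-0.056,0.03],[0.06,-0.084,0.045],[0.08,-0.114,0.06],[0.1,-0.144,0.075],[0.12,-0.174,0.09],[0.137,-0.198,0.1],[0.1494,-0.2156,0.11],[0.1494,-0.2156,0.11],[0.1494,-0.2156,0.11]], rotation=[[0,0,0],[0,0,0],[0,0,0],[0,0,0],[0,0,0],[0,0,0],[0,0,0],[0,0,0],[0,0,0],[0,0,0]])

```text
time: 2.1
tool_pos: [432.1, 82.0, 129.7]
tcp_rot: [-180.0, 0.1, 32.1]
ft_force: [-0.4, 1.4, -1.0]
finger_gap: 49.8
grip_force: 0.0
```

Run:
```python
from h import *
a=snap('scene','scene1')['frame'][:,:,::-1];b=snap('top','top1')['frame'][:,:,::-1]
g=lambda i,x,y:cv2.resize(i[y:y+100,x:x+80],(400,500),interpolation=cv2.INTER_CUBIC)
cv2.imwrite('pics/c1.png',np.hstack([g(a,340,215),g(b,250,220)]))
```

```text
(no output)
```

View pics/c1.png

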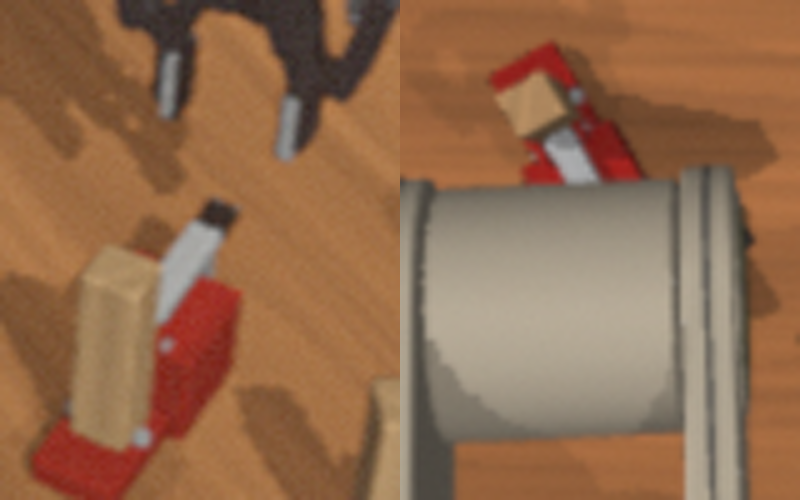

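The fingers straddle the tab, so I'll descend 72 mm and pinch it.

>>> servo_tool(fingers=[0.05,0.05,0.05,0.05,0.05,0.0,0.0,0.0,0.0,0.0], linear=[[0,0,0.02],[0,0,0.04],[0,0,0.06],[0,0,0.071],[0,0,0.071],[0,0,0.071],[0,0,0.071],[0,0,0.071],[0,0,0.071],[0,0,0.071]], rotation=[[0,0,0],[0,0,0],[0,0,0],[0,0,0],[0,0,0],[0,0,0],[0,0,0],[0,0,0],[0,0,0],[0,0,0]], force=20)

```text
time: 3.2
tool_pos: [433.4, 81.9, 59.8]
tcp_rot: [179.9, -0.1, 32.0]
ft_force: [2.8, -2.6, 0.9]
finger_gap: 15.2
grip_force: 21.8
```

>>> servo_tool(fingers=[0,0,0,0,0,0,0,0,0,0], linear=[[0.0004,0,-0.0086],[0.0017,0,-0.0171],[0.0038,0,-0.0254],[0.0068,0,-0.0335],[0.0105,0,-0.0412],[0.015,0,-0.0486],[0.0202,0,-0.0554],[0.0261,0,-0.0617],[0.0325,0,-0.0674],[0.0325,0,-0.0674]], rotation=[[0,0,0],[0,0,0],[0,0,0],[0,0,0],[0,0,0],[0,0,0],[0,0,0],[0,0,0],[0,0,0],[0,0,0]])

```text
time: 4.2
tool_pos: [461.1, 99.6, 127.4]
tcp_rot: [180.0, -0.1, 32.0]
ft_force: [-2.3, -0.9, -2.4]
finger_gap: 15.7
grip_force: 21.2
```

>>> servo_tool(fingers=[0,0,0,0,0.04,0.04,0.04], linear=[[0.004,0,-0.003],[0.0085,0,-0.006],[0.0085,0,-0.006],[0.0085,0,-0.006],[0.0085,0,-0.006],[0.0085,0,-0.006],[0.0085,0,-0.006]], rotation=[[0,0,0],[0,0,0],[0,0,0],[0,0,0],[0,0,0],[0,0,0],[0,0,0]])

```text
time: 4.9
tool_pos: [467.8, 103.7, 133.0]
tcp_rot: [180.0, -0.1, 32.0]
ft_force: [0.4, 0.1, 0.7]
finger_gap: 39.9
grip_force: 0.0
```

>>> servo_tool(fingers=[0.04,0.07,0.07,0.07,0.07,0.07,0.07], linear=[[0,0,-0.04],[0,0,-0.08],[0.02,0,-0.08],[0.045,0,-0.08],[0.0655,0,-0.08],[0.0655,0,-0.08],[0.0655,0,-0.08]], rotation=[[0,0,0],[0,0,0],[0,0,0],[0,0,0],[0,0,0],[0,0,0],[0,0,0]])

```text
time: 5.6
tool_pos: [522.7, 138.4, 212.3]
tcp_rot: [-180.0, 0.0, 32.0]
ft_force: [-1.3, -0.2, -0.1]
finger_gap: 70.3
grip_force: 0.0
```

Run:
```python
from h import *
a=snap('scene','scene2')['frame'][:,:,::-1];b=snap('top','top2')['frame'][:,:,::-1]
g=lambda i,x,y:cv2.resize(i[y:y+100,x:x+80],(400,500),interpolation=cv2.INTER_CUBIC)
cv2.imwrite('pics/c2.png',np.hstack([g(a,330,215),g(b,250,220)]))
print(r.sense()['tool_pos'])
```

```text
[522.34221718 138.06007985 212.32476942]
```

View pics/c2.png

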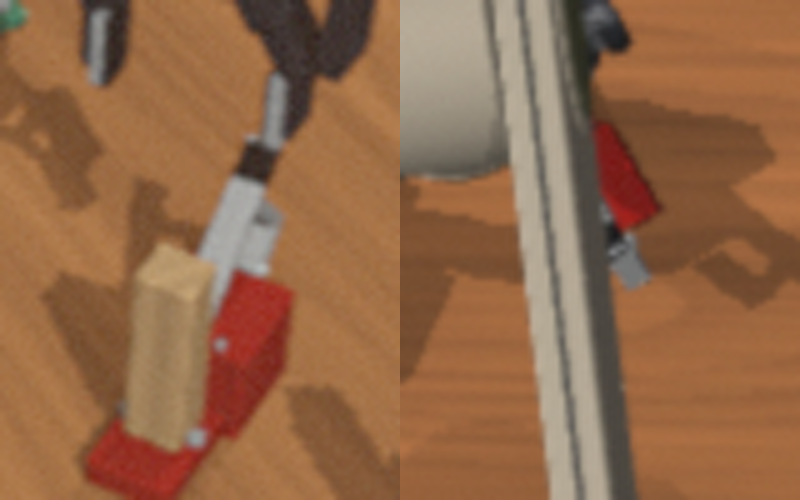

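The handle is up and the holder hasn't moved: the blank's top is still at scene (364,267). Next I'll descend and grip it.

>>> servo_tool(fingers=[0.07,0.07,0.07,0.07,0.07,0.0,0.0,0.0,0.0,0.0], linear=[[0,0,0.03],[0,0,0.06],[0,0,0.09],[0,0,0.11],[0,0,0.126],[0,0,0.126],[0,0,0.126],[0,0,0.126],[0,0,0.126],[0,0,0.126]], rotation=[[0,0,0],[0,0,0],[0,0,0],[0,0,0],[0,0,0],[0,0,0],[0,0,0],[0,0,0],[0,0,0],[0,0,0]], force=60)

```text
time: 6.7
tool_pos: [523.8, 138.6, 88.0]
tcp_rot: [180.0, -0.1, 32.0]
ft_force: [-2.4, 1.0, 7.6]
finger_gap: 27.5
grip_force: 60.7
```

>>> servo_tool(fingers=[0,0,0,0,0,0,0,0,0,0], linear=[[0,0,-0.005],[0,0,-0.015],[0,0,-0.03],[0,0,-0.045],[0,0,-0.06],[0,0,-0.075],[0,0,-0.09],[0,0,-0.1],[0,0,-0.1],[0,0,-0.1]], rotation=[[0,0,0],[0,0,0],[0,0,0],[0,0,0],[0,0,0],[0,0,0],[0,0,0],[0,0,0],[0,0,0],[0,0,0]])

```text
time: 7.7
tool_pos: [522.8, 138.4, 186.3]
tcp_rot: [-180.0, -0.0, 32.0]
ft_force: [-0.0, -0.0, -6.7]
finger_gap: 27.4
grip_force: 59.9
```

Run:
```python
from h import *
s=r.sense();print(s['tool_pos'],s['tcp_rot'],s['ft_force'],s['wrist_torque'],s['time'])
y=np.radians(32);ax=np.array([np.cos(y),np.sin(y)])
tgt=np.array([475.2,-215.4])+49*ax;print(tgt)
mv(s['tool_pos'],32,[*tgt,180],32)
```

```text
[522.78563883 138.37305122 186.28839488] [-1.79999262e+02 -1.93658230e-03  3.19939097e+01] [-0.03931203 -0.01361161 -6.73550326] [ 0.10271448 -0.11671959 -0.04190742] 7.7
[ 516.75435671 -189.43395605]
lin [-0.1788  0.2748  0.0063] rot [0. 0. 0.]
```

>>> servo_tool(fingers=[0,0,0,0,0,0,0,0,0,0], linear=[[-0.006,0.009,-0.01],[-0.02,0.031,-0.02],[-0.038,0.058,-0.029],[-0.056,0.086,-0.029],[-0.074,0.114,-0.029],[-0.092,0.141,-0.029],[-0.11,0.169,-0.029],[-0.128,0.196,-0.029],[-0.14,0.215,-0.029],[-0.145,0.223,-0.029]], rotation=[[0,0,0],[0,0,0],[0,0,0],[0,0,0],[0,0,0],[0,0,0],[0,0,0],[0,0,0],[0,0,0],[0,0,0]])

```text
time: 8.7
tool_pos: [517.1, -130.3, 215.0]
tcp_rot: [-180.0, 0.1, 31.9]
ft_force: [0.8, -0.1, -6.7]
finger_gap: 27.4
grip_force: 61.0
```

>>> servo_tool(fingers=[0,0,0,0,0,0,0,0,0,0], linear=[[-0.005,0.008,0],[-0.013,0.02,0],[-0.021,0.033,0],[-0.029,0.045,0],[-0.0338,0.0518,0],[-0.0338,0.0518,0],[-0.0338,0.0518,0],[-0.0338,0.0518,0],[-0.0338,0.0518,0],[-0.0338,0.0518,0]], rotation=[[0,0,0],[0,0,0],[0,0,0],[0,0,0],[0,0,0],[0,0,0],[0,0,0],[0,0,0],[0,0,0],[0,0,0]])

```text
time: 9.7
tool_pos: [516.8, -189.0, 215.4]
tcp_rot: [-180.0, -0.0, 32.0]
ft_force: [0.1, -0.2, -7.3]
finger_gap: 27.3
grip_force: 61.0
```

Run:
```python
from h import *
a=snap('scene','scene3')['frame'][:,:,::-1];b=snap('top','top3')['frame'][:,:,::-1]
g=lambda i,x,y:cv2.resize(i[y:y+100,x:x+80],(400,500),interpolation=cv2.INTER_CUBIC)
cv2.imwrite('pics/c3.png',np.hstack([g(a,270,140),g(b,375,215)]))
s=r.sense();print(s['tool_pos'],s['tcp_rot'],s['ft_force'],s['wrist_torque'],s['time'])
```

```text
[ 516.82079113 -189.14347863  215.43050783] [ 1.79999395e+02 -2.91218191e-03  3.20195098e+01] [ 0.25254721  0.08017525 -7.54632512] [ 0.08538871 -0.17998073 -0.06402541] 9.8
```

View pics/c3.png

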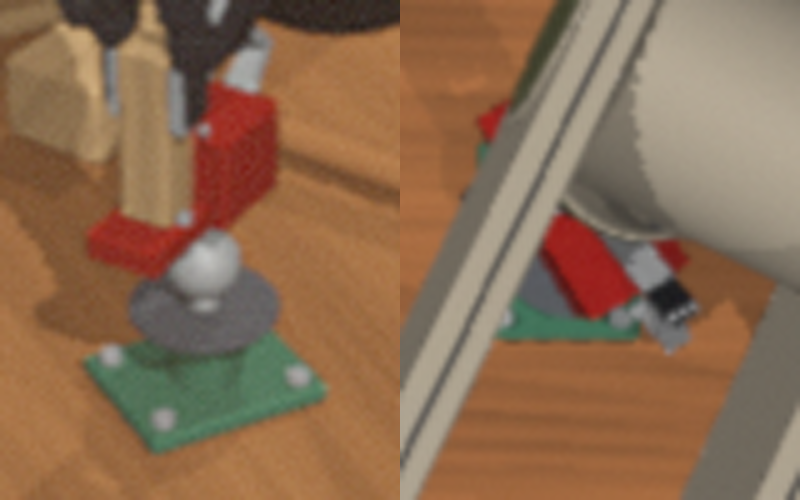

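Run:
```python
from h import *
S=ld('scene3');T=ld('top3')
y=np.radians(32);R=np.array([[np.cos(y),-np.sin(y),0],[np.sin(y),np.cos(y),0],[0,0,1]])
o=np.array([516.8,-189.1,127.4])-R@[49,0,0];print(o)
pts={'noseTop+y':(-28,28,52),'noseTop-y':(-28,-28,52),'nosebot+y':(-28,28,0),'backTop+y':(28,28,52),'tailtop+y':(85,21,16),'tailtop-y':(85,-21,16),'tailbot+y':(85,21,0),'tailbot-y':(85,-21,0),'blankbot+x+y':(62,14,16)}
for k,p in pts.items():
    w=o+R@np.array(p,float)
    a=proj(S,w);b=proj(T,w);print(k,((a[0]-270)*5,(a[1]-140)*5),(400+(b[0]-375)*5,(b[1]-215)*5))
B=[475.2,-215.4,81.4]
for s,(x,yy,q) in((S,(270,140,0)),(T,(375,215,400))):
    a=proj(s,B);print('ball',q+(a[0]-x)*5,(a[1]-yy)*5)
    for d in([1,0,0],[0,1,0]):
        c=proj(s,np.array(B)+d);print(d,(c[0]-a[0])*5,(c[1]-a[1])*5)
def draw(n,s,x,yy):
    i=cv2.cvtColor(cv2.resize(s['frame'][yy:yy+60,x:x+80],(800,600),interpolation=cv2.INTER_CUBIC),cv2.COLOR_RGB2BGR)
    E=lambda p:tuple(int(round(v)) for v in ((proj(s,o+R@np.array(p,float))[0]-x+.5)*10-.5,(proj(s,o+R@np.array(p,float))[1]-yy+.5)*10-.5))
    for (x0,x1,w,h0,h) in((-28,28,28,0,52),(28,85,21,0,16),(36,62,14,16,112)):
        for a in(x0,x1):
            cv2.line(i,E((a,-w,h0)),E((a,w,h0)),(255,255,0));cv2.line(i,E((a,-w,h)),E((a,w,h)),(255,255,0))
            for b in(-w,w): cv2.line(i,E((a,b,h0)),E((a,b,h)),(255,255,0))
        for b in(-w,w):
            for z in(h0,h): cv2.line(i,E((x0,b,z)),E((x1,b,z)),(255,255,0))
    q=proj(s,B);c=T
    u,v=(q[0]-x+.5)*10-.5,(q[1]-yy+.5)*10-.5
    M=np.array(s['camera_from_world']);dep=-(M[:3,:3]@B+M[:3,3])[2]
    cv2.circle(i,(round(float(u)),round(float(v))),round(float(s['fx']*20/dep*10)),(0,255,255))
    cv2.imwrite('pics/'+n+'.png',i)
draw('d3',S,275,150);draw('d3t',T,380,225)
```

```text
[ 475.24564329 -215.06604395  127.4       ]
noseTop+y (np.float64(275.8460127503628), np.float64(94.10732107328357)) (np.float64(592.8267701890263), np.float64(319.13787144089326))
noseTop-y (np.float64(184.40593105361415), np.float64(66.50034346075003)) (np.float64(691.6271012533048), np.float64(260.20706956876353))
nosebot+y (np.float64(274.4305751061205), np.float64(179.47656171186395)) (np.float64(575.5872640398863), np.float64(316.4768859833404))
backTop+y (np.float64(220.5627554698779), np.float64(141.93003484822398)) (np.float64(533.0908706171249), np.float64(219.42366457954677))
tailtop+y (np.float64(149.99690966206487), np.float64(251.03587819103154)) (np.float64(476.08906657228715), np.float64(115.44347313475825))
tailtop-y (np.float64(80.01869034838705), np.float64(227.33330036663276)) (np.float64(547.7702837153555), np.float64(72.99888998058009))
tailbot+y (np.float64(150.5605698984732), np.float64(277.5688453449831)) (np.float64(472.32053910216223), np.float64(117.25963108708697))
tailbot-y (np.float64(81.1373171789441), np.float64(253.70902335458283)) (np.float64(543.0813192364559), np.float64(75.3605320252079))
blankbot+x+y (np.float64(162.50740039921908), np.float64(225.60031061104112)) (np.float64(511.6992703091029), np.float64(147.80560311860214))
ball 202.65650415647855 260.90253271461745
[1, 0, 0] -1.644051333608445 0.46456535350088757
[0, 1, 0] 0.8267370707292798 0.9156802173423273
ball 580.198957263053 241.1521359781787
[1, 0, 0] 0.027691609758733193 -1.905897493846851
[0, 1, 0] -1.903253781323997 -0.048061524686886514
```

View pics/d3.png

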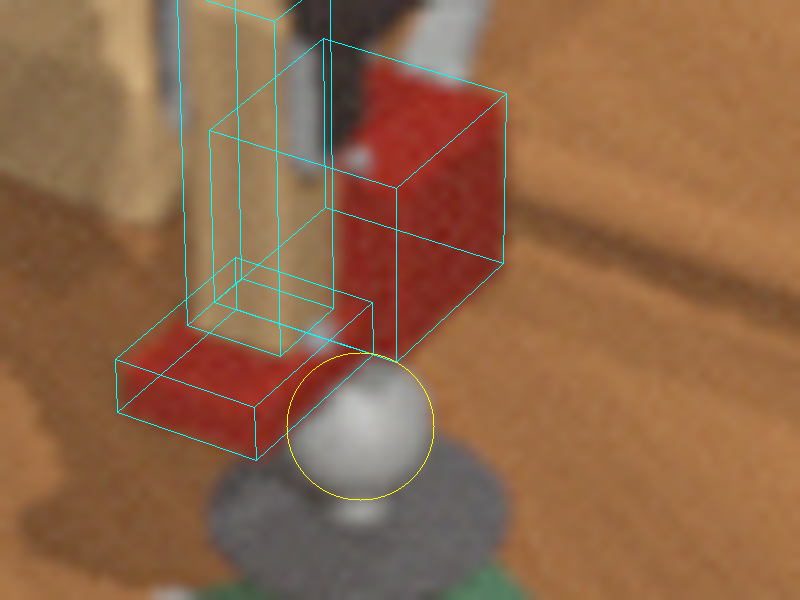

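View pics/d3t.png

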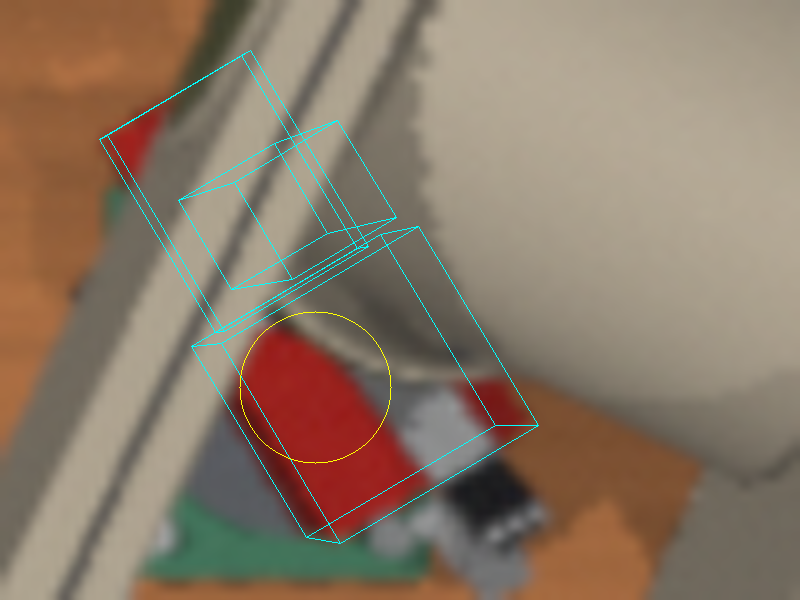

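The model overlay matches the picture within about 1 mm: housing nose corner at (506,94), ball at (361,427). I'll descend in steps and watch the lateral force.

>>> servo_tool(fingers=[0,0,0,0,0,0,0,0,0,0], linear=[[0,0,0.005],[0,0,0.012],[0,0,0.018],[0,0,0.022],[0,0,0.025],[0,0,0.028],[0,0,0.031],[0,0,0.033],[0,0,0.035],[0,0,0.035]], rotation=[[0,0,0],[0,0,0],[0,0,0],[0,0,0],[0,0,0],[0,0,0],[0,0,0],[0,0,0],[0,0,0],[0,0,0]])

```text
time: 10.8
tool_pos: [516.7, -189.4, 180.1]
tcp_rot: [-180.0, 0.0, 32.0]
ft_force: [-0.3, 1.1, -7.2]
finger_gap: 27.4
grip_force: 61.0
```

>>> servo_tool(fingers=[0,0,0,0,0,0], linear=[[0,0,0.0015],[0,0,0.003],[0,0,0.0045],[0,0,0.006],[0,0,0.007],[0,0,0.007]], rotation=[[0,0,0],[0,0,0],[0,0,0],[0,0,0],[0,0,0],[0,0,0]])

```text
time: 11.4
tool_pos: [517.0, -189.3, 173.4]
tcp_rot: [180.0, -0.0, 32.0]
ft_force: [2.1, 1.3, -6.3]
finger_gap: 27.6
grip_force: 61.0
```

>>> servo_tool(fingers=[0,0,0,0,0,0], linear=[[0,0,0.001],[0,0,0.002],[0,0,0.003],[0,0,0.004],[0,0,0.004],[0,0,0.004]], rotation=[[0,0,0],[0,0,0],[0,0,0],[0,0,0],[0,0,0],[0,0,0]])

```text
time: 12.0
tool_pos: [517.0, -189.4, 169.4]
tcp_rot: [180.0, -0.0, 32.0]
ft_force: [3.7, 1.5, -6.5]
finger_gap: 27.7
grip_force: 61.0
```

>>> servo_tool(fingers=[0,0,0,0,0,0], linear=[[0,0,0.001],[0,0,0.002],[0,0,0.003],[0,0,0.004],[0,0,0.004],[0,0,0.004]], rotation=[[0,0,0],[0,0,0],[0,0,0],[0,0,0],[0,0,0],[0,0,0]])

```text
time: 12.6
tool_pos: [516.9, -189.4, 165.3]
tcp_rot: [180.0, -0.0, 32.0]
ft_force: [4.8, 2.2, -5.5]
finger_gap: 27.2
grip_force: 61.1
```

>>> servo_tool(fingers=[0,0,0,0,0,0,0,0], linear=[[0.0005,0,0.0005],[0.0007,0,0.002],[0.0007,0,0.0035],[0.0007,0,0.005],[0.0007,0,0.0065],[0.0007,0,0.008],[0.0007,0,0.008],[0.0007,0,0.008]], rotation=[[0,0,0],[0,0,0],[0,0,0],[0,0,0],[0,0,0],[0,0,0],[0,0,0],[0,0,0]])

```text
time: 13.4
tool_pos: [517.1, -189.0, 157.0]
tcp_rot: [-180.0, 0.0, 32.0]
ft_force: [1.8, 0.8, -7.3]
finger_gap: 27.4
grip_force: 61.1
```

>>> servo_tool(fingers=[0,0,0,0,0,0,0], linear=[[0,0,0.001],[0,0,0.002],[0,0,0.003],[0,0,0.004],[0,0,0.005],[0,0,0.006],[0,0,0.006]], rotation=[[0,0,0],[0,0,0],[0,0,0],[0,0,0],[0,0,0],[0,0,0],[0,0,0]])

```text
time: 14.1
tool_pos: [517.2, -189.1, 151.1]
tcp_rot: [-180.0, 0.0, 32.0]
ft_force: [0.9, -0.5, -8.1]
finger_gap: 27.2
grip_force: 61.1
```

Underside is at about 63 and the seat should be at about 55, so I'll go down in gentle steps.

>>> servo_tool(fingers=[0,0,0,0,0,0], linear=[[0,0,0.0008],[0,0,0.0016],[0,0,0.0024],[0,0,0.0032],[0,0,0.004],[0,0,0.004]], rotation=[[0,0,0],[0,0,0],[0,0,0],[0,0,0],[0,0,0],[0,0,0]])

```text
time: 14.7
tool_pos: [517.3, -189.1, 147.2]
tcp_rot: [-180.0, 0.0, 32.0]
ft_force: [0.1, -0.4, -6.5]
finger_gap: 27.6
grip_force: 61.1
```

>>> servo_tool(fingers=[0,0,0,0], linear=[[0,0,0.0005],[0,0,0.001],[0,0,0.0015],[0,0,0.0015]], rotation=[[0,0,0],[0,0,0],[0,0,0],[0,0,0]])

```text
time: 15.1
tool_pos: [517.5, -189.1, 146.2]
tcp_rot: [180.0, -0.0, 32.0]
ft_force: [0.8, 1.5, -2.1]
finger_gap: 27.1
grip_force: 61.5
```

>>> servo_tool(fingers=[0,0,0,0], linear=[[0,0,0.0005],[0,0,0.001],[0,0,0.001],[0,0,0.001]], rotation=[[0,0,0],[0,0,0],[0,0,0],[0,0,0]])

```text
time: 15.5
tool_pos: [517.7, -189.0, 146.1]
tcp_rot: [180.0, -0.0, 32.0]
ft_force: [-3.0, 4.1, 5.2]
finger_gap: 27.1
grip_force: 62.7
```

>>> servo_tool(fingers=[0,0,0,0], linear=[[0,0,0.0005],[0,0,0.001],[0,0,0.001],[0,0,0.001]], rotation=[[0,0,0],[0,0,0],[0,0,0],[0,0,0]])

```text
time: 15.9
tool_pos: [517.8, -189.0, 146.1]
tcp_rot: [180.0, -0.0, 32.0]
ft_force: [-5.8, 6.5, 12.7]
finger_gap: 27.4
grip_force: 63.5
```

Run:
```python
from h import *
s=r.sense();print(s['tool_pos'],s['tcp_rot'],s['ft_force'],s['wrist_torque'],s['time'])
S=snap('scene','scene4')
x,yy=275,165
i=cv2.cvtColor(cv2.resize(S['frame'][yy:yy+60,x:x+80],(800,600),interpolation=cv2.INTER_CUBIC),cv2.COLOR_RGB2BGR)
cv2.imwrite('pics/d4.png',i)
```

```text
[ 517.80793509 -188.98105005  146.0655049 ] [ 1.79953884e+02 -4.54528221e-02  3.20046381e+01] [-5.84503258  6.50852761 12.70024955] [ 1.05344665  1.44351888 -0.12270774] 15.9
```

View pics/d4.png

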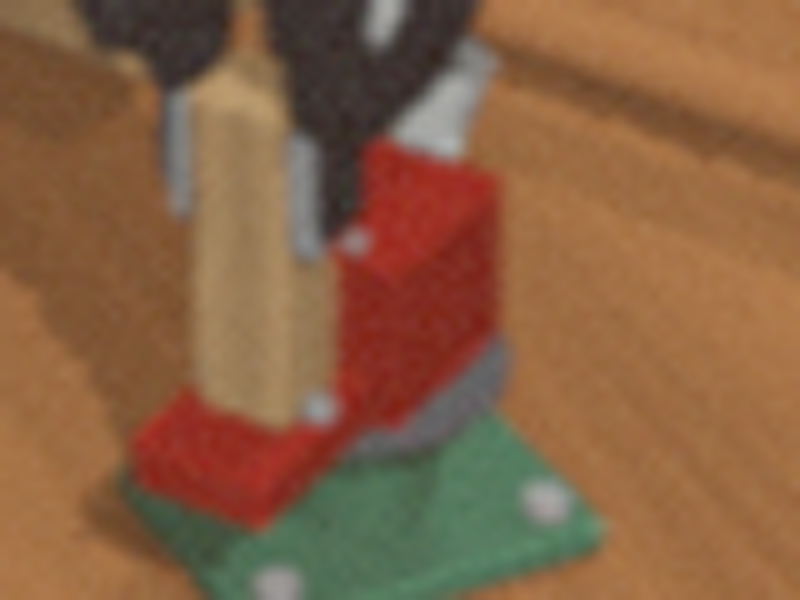

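The holder sits on the flange: its lower edge meets the dark disc at (430,420). I'll take off the preload, release and retreat upward.

>>> servo_tool(fingers=[0,0,0,0.035,0.05,0.06,0.06,0.06], linear=[[0,0,-0.001],[0,0,-0.0018],[0,0,-0.0018],[0,0,-0.0018],[0,0,-0.0018],[0,0,-0.0018],[0,0,-0.0018],[0,0,-0.0018]], rotation=[[0,0,0],[0,0,0],[0,0,0],[0,0,0],[0,0,0],[0,0,0],[0,0,0],[0,0,0]])

```text
time: 16.75
tool_pos: [517.4, -189.2, 145.7]
tcp_rot: [180.0, 0.0, 32.0]
ft_force: [0.1, 0.5, -0.5]
finger_gap: 59.9
grip_force: 0.0
```

>>> servo_tool(fingers=[0.06,0.06,0.06,0.06,0.06,0,0,0,0], linear=[[0,0,-0.02],[0,0,-0.05],[0,0,-0.08],[0,0,-0.11],[0,0,-0.14],[0,0,-0.14],[0,0,-0.14],[0,0,-0.14],[0,0,-0.14]], rotation=[[0,0,0],[0,0,0],[0,0,0],[0,0,0],[0,0,0],[0,0,0],[0,0,0],[0,0,0],[0,0,0]])

```text
time: 17.65
tool_pos: [516.7, -188.8, 284.0]
tcp_rot: [-179.9, 0.1, 32.0]
ft_force: [-0.1, -0.2, -0.5]
finger_gap: 1.7
grip_force: 0.0
```

Run:
```python
from h import *
s=r.sense();print(s['tool_pos'],s['ft_force'],s['finger_gap'],s['time'])
S=snap('scene','scene5')
x,yy=275,140
i=cv2.cvtColor(cv2.resize(S['frame'][yy:yy+75,x:x+80],(640,600),interpolation=cv2.INTER_CUBIC),cv2.COLOR_RGB2BGR)
cv2.imwrite('pics/d5.png',i)
```

```text
[ 516.71143716 -188.75742176  283.95795334] [-0.06832403 -0.22422279 -0.48403025] 1.7245638393552276 17.65
```

View pics/d5.png

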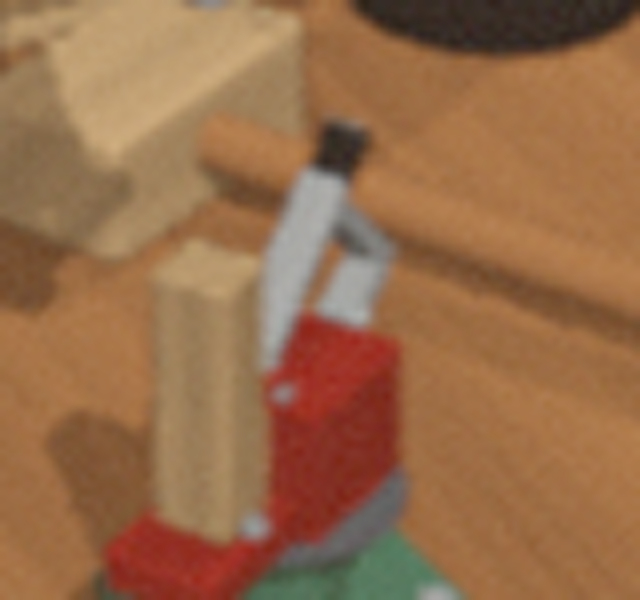

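The holder stands level and free with its handle up: tab at (342,148), hinge at (283,392). Next I'll position the closed fingers on the tail side of the strap.

>>> servo_tool(fingers=[0,0,0,0,0,0,0,0], linear=[[-0.02,0,0.01],[-0.0377,0,0.025],[-0.0377,0,0.04],[-0.0377,0,0.052],[-0.0377,0,0.062],[-0.0377,0,0.069],[-0.0377,0,0.069],[-0.0377,0,0.069]], rotation=[[0,0,0],[0,0,0],[0,0,0],[0,0,0],[0,0,0],[0,0,0],[0,0,0],[0,0,0]])

```text
time: 18.5
tool_pos: [485.7, -208.9, 216.9]
tcp_rot: [180.0, -0.0, 32.0]
ft_force: [0.2, -0.1, -0.1]
finger_gap: 0.0
grip_force: 0.0
```

>>> servo_tool(fingers=[0,0,0,0,0,0,0,0], linear=[[-0.006,0,0.003],[-0.0121,0,0.0055],[-0.016,0,0.008],[-0.0196,0,0.0101],[-0.023,0,0.013],[-0.0266,0,0.0155],[-0.03,0,0.0185],[-0.033,0,0.0215]], rotation=[[0,0,0],[0,0,0],[0,0,0],[0,0,0],[0,0,0],[0,0,0],[0,0,0],[0,0,0]])

```text
time: 19.3
tool_pos: [457.1, -226.7, 194.9]
tcp_rot: [-180.0, 0.0, 32.0]
ft_force: [0.0, 0.3, 0.4]
finger_gap: -0.5
grip_force: 0.1
```

>>> servo_tool(fingers=[0,0,0,0,0,0,0,0], linear=[[-0.003,0,0.0033],[-0.0058,0,0.0066],[-0.0084,0,0.0102],[-0.0109,0,0.0138],[-0.0132,0,0.0176],[-0.0154,0,0.0215],[-0.0172,0,0.0255],[-0.0189,0,0.0296]], rotation=[[0,0,0],[0,0,0],[0,0,0],[0,0,0],[0,0,0],[0,0,0],[0,0,0],[0,0,0]])

```text
time: 20.1
tool_pos: [441.2, -236.6, 165.2]
tcp_rot: [-180.0, 0.0, 32.0]
ft_force: [0.3, -0.9, 1.1]
finger_gap: 0.3
grip_force: 0.4
```

Run:
```python
from h import *
s=r.sense();print(s['tool_pos'],s['ft_force'],s['finger_gap'],s['time'])
S=snap('scene','scene6')
x,yy=275,140
i=cv2.cvtColor(cv2.resize(S['frame'][yy:yy+75,x:x+80],(640,600),interpolation=cv2.INTER_CUBIC),cv2.COLOR_RGB2BGR)
cv2.imwrite('pics/d6.png',i)
```

```text
[ 441.20891928 -236.63898176  165.24206238] [ 0.26382819 -0.88674926  1.14511239] 0.3256529836566114 20.1
```

View pics/d6.png

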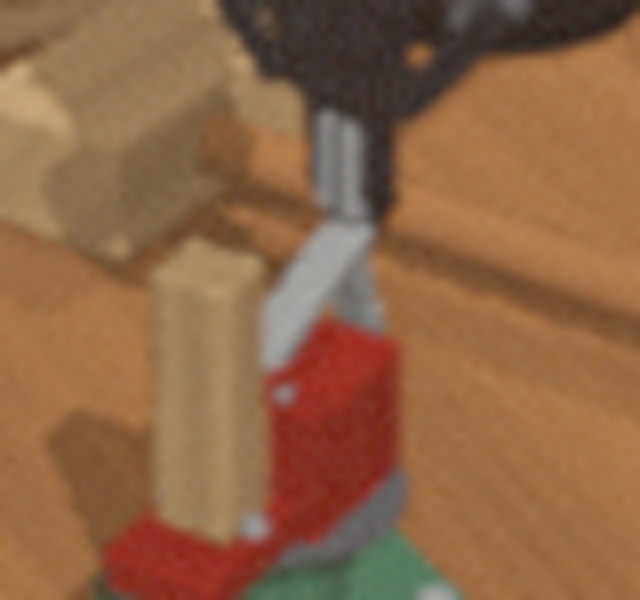

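The fingertips are on the strap near the tab at (345,220), and the handle is swinging down. I have viewed all the pictures allowed, so I'll finish by force.

>>> servo_tool(fingers=[0,0,0,0,0], linear=[[-0.0014,0,0.0042],[-0.0027,0,0.0083],[-0.0037,0,0.0126],[-0.0047,0,0.0169],[-0.005,0,0.019]], rotation=[[0,0,0],[0,0,0],[0,0,0],[0,0,0],[0,0,0]])

```text
time: 20.65
tool_pos: [436.9, -239.1, 146.0]
tcp_rot: [-180.0, 0.0, 32.0]
ft_force: [0.5, -0.8, 1.9]
finger_gap: -0.3
grip_force: 0.5
```

>>> servo_tool(fingers=[0,0,0,0], linear=[[0,0,0.001],[0,0,0.002],[0,0,0.003],[0,0,0.003]], rotation=[[0,0,0],[0,0,0],[0,0,0],[0,0,0]])

```text
time: 21.05
tool_pos: [437.2, -239.2, 143.6]
tcp_rot: [180.0, -0.0, 32.0]
ft_force: [0.4, 0.0, 0.5]
finger_gap: 0.0
grip_force: 0.2
```

>>> servo_tool(fingers=[0,0,0,0], linear=[[0,0,0.0008],[0,0,0.0016],[0,0,0.0024],[0,0,0.0024]], rotation=[[0,0,0],[0,0,0],[0,0,0],[0,0,0]])

```text
time: 21.45
tool_pos: [437.1, -239.2, 141.1]
tcp_rot: [180.0, -0.0, 32.0]
ft_force: [-0.2, 0.4, 1.0]
finger_gap: -0.2
grip_force: 0.4
```

>>> servo_tool(fingers=[0,0,0,0], linear=[[0,0,0.0008],[0,0,0.0015],[0,0,0.0015],[0,0,0.0015]], rotation=[[0,0,0],[0,0,0],[0,0,0],[0,0,0]])

```text
time: 21.85
tool_pos: [437.2, -239.1, 139.5]
tcp_rot: [-180.0, -0.0, 32.0]
ft_force: [0.7, -0.4, 1.1]
finger_gap: 0.4
grip_force: 0.2
```

>>> servo_tool(fingers=[0,0,0,0], linear=[[0,0,0.0008],[0,0,0.0015],[0,0,0.0015],[0,0,0.0015]], rotation=[[0,0,0],[0,0,0],[0,0,0],[0,0,0]])

```text
time: 22.25
tool_pos: [437.2, -239.2, 139.0]
tcp_rot: [180.0, -0.0, 32.0]
ft_force: [-4.1, 1.6, 8.3]
finger_gap: 0.0
grip_force: 4.0
```

>>> servo_tool(fingers=[0,0,0,0], linear=[[0,0,0.0005],[0,0,0.001],[0,0,0.001],[0,0,0.001]], rotation=[[0,0,0],[0,0,0],[0,0,0],[0,0,0]])

```text
time: 22.65
tool_pos: [437.3, -239.3, 138.8]
tcp_rot: [180.0, -0.0, 32.0]
ft_force: [-7.2, 3.0, 14.4]
finger_gap: -0.3
grip_force: 7.4
```

>>> servo_tool(fingers=[0,0,0,0,0], linear=[[0,0,0.0005],[0,0,0.001],[0,0,0.001],[0,0,0.001],[0,0,0.001]], rotation=[[0,0,0],[0,0,0],[0,0,0],[0,0,0],[0,0,0]])

```text
time: 23.15
tool_pos: [437.3, -239.5, 138.6]
tcp_rot: [179.9, -0.0, 32.0]
ft_force: [-11.5, 4.3, 22.1]
finger_gap: 0.3
grip_force: 10.7
```

>>> servo_tool(fingers=[0,0,0,0,0,0,0,0], linear=[[0,0,-0.003],[0,0,-0.01],[0,0,-0.04],[0,0,-0.08],[0,0,-0.12],[-0.02,0.04,-0.16],[-0.04,0.08,-0.19],[-0.05,0.12,-0.2]], rotation=[[0,0,0],[0,0,0],[0,0,0],[0,0,0],[0,0,0],[0,0,0],[0,0,0],[0,0,0]])

```text
time: 23.95
tool_pos: [457.6, -364.0, 338.6]
tcp_rot: [179.7, -0.1, 32.1]
ft_force: [0.8, 0.2, 0.5]
finger_gap: 0.2
grip_force: 0.0
```

Run:
```python
from h import *
S=snap('scene','scene7')
y=np.radians(32);R=np.array([[np.cos(y),-np.sin(y),0],[np.sin(y),np.cos(y),0],[0,0,1]])
def dark(s,o,n):
    for th in(0,.05,.1,.2,.4):
        c,q=np.cos(th),np.sin(th)
        print(n,th,np.round(proj(s,o+R@[30-84*c+2*q,0,56+84*q+2*c]),1))
    u,v=proj(s,o+R@[-54,0,58]);x0,y0=int(u)-9,int(v)-12
    w=s['frame'][y0:y0+22,x0:x0+18].max(2)
    print(w); ys,xs=np.nonzero(w<65);print('obs',xs.mean()+x0,ys.mean()+y0,len(xs),x0,y0)
dark(ld('scene0'),np.array([482.2,113,0]),'init')
dark(S,np.array([475.9,-214.6,57]),'now')
print(r.sense()['tool_pos'],r.sense()['time'])
```

```text
init 0 [382.4 259.6]
init 0.05 [382.5 258.3]
init 0.1 [382.6 257.1]
init 0.2 [382.7 254.8]
init 0.4 [382.3 250.9]
[[160 160 163 168 166 161 157 158 157 161 161 161 162 163 160 163 165 168]
 [156 163 159 162 167 168 163 156 154 161 157 163 162 162 162 160 162 166]
 [161 159 162 159 164 167 168 165 160 157 155 159 161 162 163 164 160 160]
 [163 161 158 161 161 165 166 167 164 160 158 157 160 160 165 161 162 160]
 [166 164 161 158 160 161 164 165 166 166 163 157 155 161 162 163 162 162]
 [165 166 163 159 159 159 166 167 166 169 166 163 157 156 158 159 164 161]
 [166 168 167 166 162 158 159 162 163 163 167 166 166 160 158 156 160 163]
 [165 166 166 167 167 163 163 156 145 131 142 154 159 162 159 158 159 161]
 [166 165 165 167 167 167 164 145 112  85  95 116 128 150 156 159 159 160]
 [166 163 164 165 168 169 154 126  80  56  63  71  81 106 130 154 160 158]
 [166 164 165 166 167 164 143  97  65  57  60  63  62  77 115 147 161 162]
 [164 166 163 164 162 153 116  74  66  50  60  60  62  71 123 153 164 164]
 [146 161 162 163 157 145 126  91  73  58  62  61  64  96 134 165 168 169]
 [130 147 1
[... 1863 characters left out ...]
134 137 135]
 [151 150 146 150 159 168 163 159 161 155 136  98  89 131 156 159 163 155]
 [152 148 148 154 166 167 165 169 169 165 141 115 125 153 163 165 167 164]
 [154 150 159 167 166 162 166 166 162 150 140 137 149 158 160 161 159 161]
 [161 157 163 164 164 164 166 158 149 142 142 150 155 157 156 157 159 157]
 [161 166 165 165 168 167 165 144 135 140 153 154 157 154 155 154 157 160]
 [165 165 164 167 168 159 143 131 128 141 152 152 151 155 154 153 155 161]
 [166 166 168 168 161 142 129 133 133 142 151 149 151 154 151 152 153 156]
 [166 169 166 161 149 140 140 148 157 156 158 153 150 155 155 154 153 156]]
obs 321.6666666666667 172.0 6 311 160
[ 458.41768793 -370.76430598  337.61164155] 24.0
```

```bash
python3 -c "
from bench import r
print(r.hand_in())"
```

```text
the job is handed in; nothing more can be done
None
```

The red holder is seated on the ball mount with its handle pressed down to a stop at about 25 N, and the job was handed in at 24 s; no verdict came back, and I viewed 11 pictures, one over the limit of 10.

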